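# Shut down the bench switch unit

### The job

Shut down the bench outlets for the night: push the blue release button so that the sprung guard of the switch unit pops fully open by itself, keeping the robot clear of the guard. Then lay all four white toggles over to off in one finger drag along the row, without lifting the finger well away from the row part-way. The red toggle past the end of the row feeds the analyser and must stay standing (on); do not shift the things that stand round about.

Things in the scene. Friction and masses are not known exactly. Their poses are not given: they have to be found in the camera images.
- switch_unit: Grey switch unit fixed on the worktop; z up, -x is its front, roughly facing the robot. Origin at worktop height under the guarded bay; spans x -135 to +85, y -170 to +150 mm. Deck 32 mm high; a back wall (x 70 to 84 mm) rises to 118 mm. Along y at x = +8 mm stand four white toggles, then a red one. Low cheeks at the deck's ends (y = +137, -157 mm) reach 46 mm high.
- row_start (a point): Pivot of white toggle 1, 36 mm above the worktop; axes parallel to the unit's. The others follow at 52, 104 and 156 mm along the unit's -y. Each is a white paddle 20 mm wide (x), 8 mm thick, 46 mm long. On: leaning 8 degrees to +y, top 46 mm above the pivot. Off: fallen 60 degrees towards -y, top edge 27 mm above the pivot. Under 1 N at the tip lays one over.
- row_end (a point): Pivot of white toggle 4, the last white one, 156 mm along the unit's -y from row_start. A fingertip 30 to 40 mm above the pivots, drawn along -y from beside toggle 1 (its +y side is free above the cheek), lays the toggles over one after another and passes over the fallen ones; toggle 4 has dropped when the finger's leading side is 35 mm past its pivot.
- red_pivot (a point): Pivot of the red toggle, 75 mm beyond row_end along the unit's -y; same shape and motion as the white ones but red, on a red base plate.
- toggle_1 (a joint): White toggle 1 (rad): 0 = on (upright), 1.19 = off (laid over towards the unit's -y). Weighted with a slightly stiff hinge: left short of about 0.4 it stays put, pushed further it drops to off by itself.
- toggle_2 (a joint): White toggle 2, as toggle 1.
- toggle_3 (a joint): White toggle 3, as toggle 1.
- toggle_4 (a joint): White toggle 4, as toggle 1.
- toggle_red (a joint): Red toggle, same motion: 0 = on, 1.19 = off.
- guard (a joint): Guard over the row: clear flap in a yellow frame, 296 mm along y, 147 mm deep, hinged along y at x = +70, z = 122 mm. 0 = shut and latched, sloping down to the front (26 degrees); 1.46 rad = fully open, held by its spring; opens within about 1 s of release. Open, it leans forward over the row, 58 degrees from the level.
- guard_edge (a point): Middle of the guard's free edge. Shut: x = -62, z = 58 mm in the unit; it swings out to x = -77 mm on the way up. Open: x = -8, z = 247 mm, above the row, so a hand pointing straight down onto the row meets the guard; lean the tool back to the unit's front by about 35 degrees (fingers pointing down and to +x).
- release_button (a joint): Travel of the release button into the nose (m): 0 = out, 0.008 = fully in. Sprung: about 1 N to start, 6 N fully in; the latch lets go at about 5 mm and the button comes back out by itself.
- button_top (a point): Centre of the face of the round blue release button, 32 mm across, on the sloping nose at the unit's front (x -114, y 0, z 62 mm in the unit); moves with it. It is pushed along its axis: down and towards the unit's +x, 25 degrees from vertical. A hand held upright there is in the way of the guard's swing; with the tool leaning back along the button's axis it is clear.
- wash_bottle: White wash bottle with red spout, 65x94x190 mm, standing to the right of the unit; origin at the centre of its underside. Bystander.
- bottle_white: White round bottle, 39 mm across, 150 mm high, to the right of the unit; origin at the centre of its underside. Bystander.
- rack_return: Black 24-hole tube rack, 101x139x34 mm, to the right of the unit; origin at the centre of its underside. Bystander.
- tape_roll: Roll of beige tape lying flat, 62 mm across, 19 mm high, to the left in front, beside the blue water bath, which with its lid stands 300 mm high between the robot's start and the unit: pass well above it. Origin at the centre of its underside. Bystander.

How it is judged:
By the outcome, as a careful person would: the job done as asked, in the order asked, and still so for the second after the job is handed in, with the robot touching nothing.
It also fails if it takes over 48 s, if anything falls off the work surface, if the arm or the gripper's body presses on something with over 40 N, if the wrist force passes 120 N, or if a joint passes its speed limit or range.

### The arm

A 7-joint arm with a two-finger parallel gripper is mounted at the origin on a cart in front of the work surface, level with it; the furniture and walls round the work are solid. World frame = base frame: x ahead of the robot, y to its left, z up, the work surface at z = 0. Lengths are in m, angles in degrees, forces in N, time in s.
With the tool pointing down it reaches from about 0.425 to 0.875 m from the base axis. Payload 4.7 kg.
Tool frame: the origin (TCP) lies at the very end of the fingers, on their centre line; the grasp point (between the pads) lies env.hold_point_z behind it (env.hold_point_z is the distance from the TCP to the grasp point, in m); z points along the fingers, y is the line along which they close (so a half turn about z gives the same grasp; the last joint's range is limited). The gripper opens to 87 mm and grips with 3 to 60 N. Pads are 19 mm wide; open, the fingers measure 117 mm over their backs; the gripper's body (75 mm by 190 mm) begins 51 mm behind the grasp point.
Start: joints at [73.402, 18.392, -4.016, 83.108, 1.295, 78.541, -3.26], TCP at [0.194, -0.62, 0.223] pointing down, gripper open.
Joint ranges: [-163.93, 163.93], [-17.29, 119.83], [-79.2, 71.16], [3.27, 140.29], [-89.18, 269.18], [5.43, 117.66], [-154.24, 154.24]. Speed limits (degrees/s): [147.25, 147.25, 180, 180, 180, 180, 180].

### API

Orientations are given as [roll, pitch, yaw] about the fixed x, y, z axes, in that order (R = Rz(yaw) Ry(pitch) Rx(roll)).
In Python, from cell import env gives the robot as it stands.
- The arm moves only by the shell command python3 -m jog 'ROWS' [FORCE]. ROWS is JSON, a list of rows, each an object with "dp": the shift along the tool's x, y, z in cm, a list of three; "twist": the turn about the tool's z in degrees; "fingers": the opening, from 0 (shut) to 1 (fully open). A call has 1 to 8 rows; each row is the pose to reach, as a shift and turn from the pose commanded when the call began, along the tool's axes at that moment; what a row does not reach only later rows make up. A row lasts 1/8 s, in which the tool goes at most 62.5 mm and 10.7 degrees, less where a joint would pass 70% of its speed; a pose out of reach is approached as far as the arm can. A call with a gripper value outside its range is refused whole. The fingers move at their own pace and stop on an object; FORCE is the grip in N (left out, the last holds). Time passes only in rows, so rows that repeat a pose let the fingers close. It gives the time, the measured TCP pose, the force, the opening and the grip force at its end, in the units of the state.
- env.get_obs(): the state, without advancing time (a new reading comes with each control period).
- env.read_camera(name): name is "side" or "top"; returns a dict with "pixels" (384x512x3 uint8, blue, green, red), "depth" (384x512 float32, m along the optical axis (not along the pixel's ray), 0 where there is no reading), "fx", "fy", "cx", "cy" (pixels), "rvec" (rotation vector, rad) and "tvec" (3), from world to camera coordinates, as OpenCV has them. Camera axes: x right, y down, z forward; pixel columns grow to the right and rows downward; lengths in m; the calibration is good to about 2 mm. A picture is of the moment at which its call begins.
- env.sign_off(): hands the job in; it is judged then, once.
The state is a dict: "time_s": time; "qpos": joint angles; "joint_velocities": joint speeds; "effort": joint torques, N m; "tool_pos": TCP position; "tool_rot": TCP orientation; "force": force on the tool from outside, world axes, zero at the start; "wrist_torque": the same for the moment, N m; "grip_width": finger opening in m; "grasp_force": force on a finger pad.
Only numpy, scipy, OpenCV 4.12 (cv2) and the standard library are available. Lean on these libraries where they do the work, as an engineer would, in place of code of your own. Each camera call takes 0.05 s, during which the arm holds its last target. There are 200 camera calls.

## Working session

There is one attempt and no reset: what is moved stays moved. The work goes in short steps, Python scripts to look and compute and a shell command to move; the robot and the scene stay as the last step left them, time stands still between calls to the robot, and variables do not carry over. Pictures are saved under pics/ and viewed, at most 10 in all, crops included, and the job is handed in when it is done.

```bash
mkdir -p pics; ls; cat > h.py <<'E'
import numpy as np, cv2
from cell import env
def cam(n): 
    c=env.read_camera(n); c['R']=cv2.Rodrigues(np.array(c['rvec'],float))[0]; c['t']=np.array(c['tvec'],float).ravel(); return c
def world(c,u,v,d):
    p=np.array([(u-c['cx'])/c['fx']*d,(v-c['cy'])/c['fy']*d,d]); return c['R'].T@(p-c['t'])
def cloud(c):
    v,u=np.mgrid[:384,:512]; d=c['depth']
    p=np.stack([(u-c['cx'])/c['fx']*d,(v-c['cy'])/c['fy']*d,d],-1); return (p-c['t'])@c['R']
E
python3 - <<'E'
from h import *
import pickle
for n in('top','side'):
    c=cam(n); pickle.dump(c,open(n+'.pkl','wb')); cv2.imwrite(f'pics/{n}0.png',cv2.resize(c['pixels'],(800,600)))
    print(n,c['fx'],-c['R'].T@c['t'],c['R'][2])
print(env.get_obs(),env.hold_point_z)
E
```

```text
pics
top 432.4241845021782 [ 0.24705721 -0.17456666  1.61292649] [ 0.17639323 -0.00975823 -0.98427141]
side 457.44664120999073 [-0.09540738  0.88810052  1.05925815] [ 0.38136501 -0.69024325 -0.61491868]
{'time_s': 0.1, 'qpos': array([73.4019631 , 18.43235659, -4.01458731, 83.16664056,  1.29495784,
       78.54021409, -3.2600729 ]), 'joint_velocities': array([ 0.04565669, -0.09019305, -0.05263404, -0.16397026,  0.10298819,
       -0.09694937, -0.07114325]), 'effort': array([-1.07032058e-03, -4.92572880e+01, -4.05916404e-01, -3.13399851e+01,
       -6.39308151e-02,  3.95489100e-02,  8.83583698e-05]), 'tool_pos': array([ 0.19424067, -0.61979634,  0.22160973]), 'tool_rot': array([-1.79906011e+02,  5.65048297e-03,  1.74066305e+01]), 'force': array([ 0.19689233, -0.22291752, -1.18025258]), 'wrist_torque': array([-0.02365561,  0.0402386 ,  0.02330954]), 'grasp_force': 0.0, 'grip_width': 0.08703661095296833} 0.0187
```

View pics/top0.png

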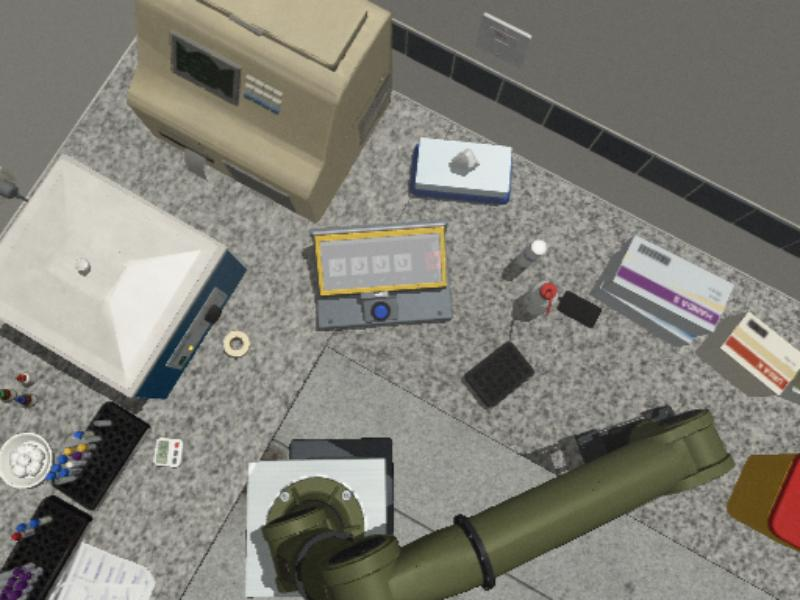

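View pics/side0.png

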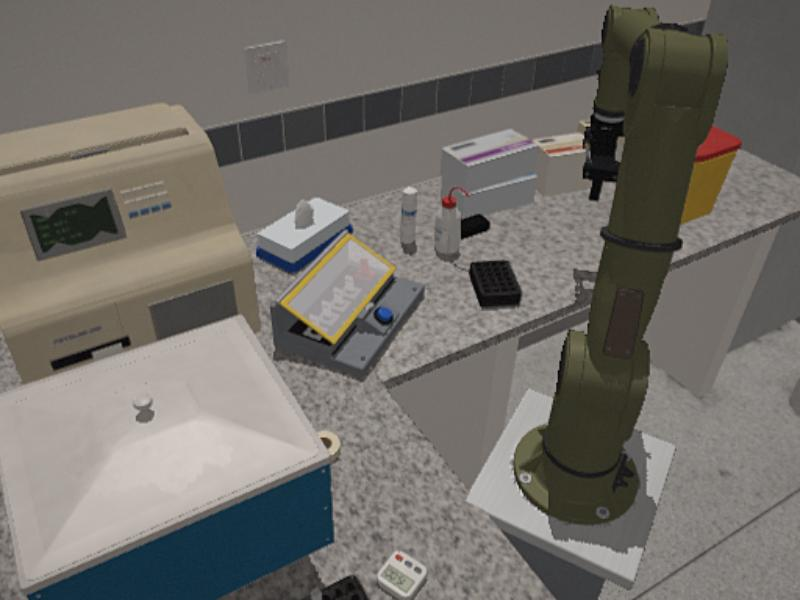

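The top view shows the unit at about (380,280) of 800x600, with the blue button at (381,311) and the toggles under the guard at (336–433, 265). The side view agrees, with the button at (384,314). Nothing stands between the arm and the unit at the height of the approach.

```bash
python3 - <<'E'
from h import *
import pickle
for n in('top','side'):
    c=pickle.load(open(n+'.pkl','rb')); P=cloud(c); im=c['pixels'].astype(int); s=.64
    hsv=cv2.cvtColor(c['pixels'],cv2.COLOR_BGR2HSV)
    u0,v0=((381,311) if n=='top' else (384,314)); u0=int(u0*s);v0=int(v0*s)
    m=(hsv[...,0]>100)&(hsv[...,0]<130)&(hsv[...,1]>120); m[:v0-14]=0;m[v0+14:]=0;m[:,:u0-14]=0;m[:,u0+14:]=0
    print(n,'button',m.sum(),np.median(P[m],0),P[m].mean(0), np.argwhere(m).mean(0)[::-1])
    m=(hsv[...,0]>18)&(hsv[...,0]<32)&(hsv[...,1]>150)
    box=(slice(135,195),slice(195,292)) if n=='top' else (slice(145,222),slice(170,260))
    M=np.zeros_like(m);M[box]=m[box]; q=P[M]; q=q[(q[:,2]>.03)&(q[:,2]<.15)]
    r=cv2.minAreaRect(q[:,:2].astype(np.float32)); print('frame',len(q),r,cv2.boxPoints(r).tolist())
    # plane fit normal
    k=q-q.mean(0); print('normal',np.linalg.svd(k,full_matrices=False)[2])
    if n=='top':
        M=np.zeros_like(m);M[140:212,195:295]=1; q=P[(M>0)&(P[...,2]>.022)&(P[...,2]<.14)]
        r=cv2.minAreaRect(q[:,:2].astype(np.float32)); print('unit',len(q),r,cv2.boxPoints(r).tolist())
    a=c['pixels'][135:215,190:297] if n=='top' else c['pixels'][140:250,165:285]
    cv2.imwrite(f'pics/{n}c.png',cv2.resize(a,None,fx=6 if n=='top' else 5,fy=6 if n=='top' else 5,interpolation=cv2.INTER_CUBIC))
E
```

```text
top button 59 [ 0.48686436 -0.15445748  0.06310053] [ 0.48681595 -0.15561244  0.06294055] [243.37288136 199.        ]
frame 576 ((0.5991535782814026, -0.15789149701595306), (0.12853990495204926, 0.2941172420978546), 3.609858274459839) [[0.5257519483566284, -0.015171235427260399], [0.5442702770233154, -0.3087049424648285], [0.6725552082061768, -0.3006117641925812], [0.6540368795394897, -0.007078051567077637]]
normal [[-0.07064041  0.99748545 -0.00571895]
 [-0.90139555 -0.06628874 -0.42789236]
 [-0.42719551 -0.02507146  0.90381161]]
unit 5471 ((0.5952944159507751, -0.15505510568618774), (0.26506346464157104, 0.3270413279533386), 3.1792478561401367) [[0.4538978338241577, 0.0008636848069727421], [0.4720355272293091, -0.32567429542541504], [0.7366909980773926, -0.3109738826751709], [0.7185533046722412, 0.01556408405303955]]
side button 73 [ 0.48433433 -0.14942096  0.06088845] [ 0.48413351 -0.1502003   0.0605498 ] [245.52054795 200.79452055]
frame 526 ((0.5674246549606323, -0.15902504324913025), (0.1928250789642334, 0.302106648683548), 3.6122758388519287) [[0.4616866409778595, -0.014346238225698471], [0.4807206690311432, -0.31585267186164856], [0.6731626987457275, -0.30370384454727173], [0.6541286706924438, -0.0021974146366119385]]
normal [[-0.07092542  0.99742501 -0.0106272 ]
 [-0.8998758  -0.06857802 -0.43072103]
 [-0.43034072 -0.0209859   0.90242255]]
```

View pics/topc.png

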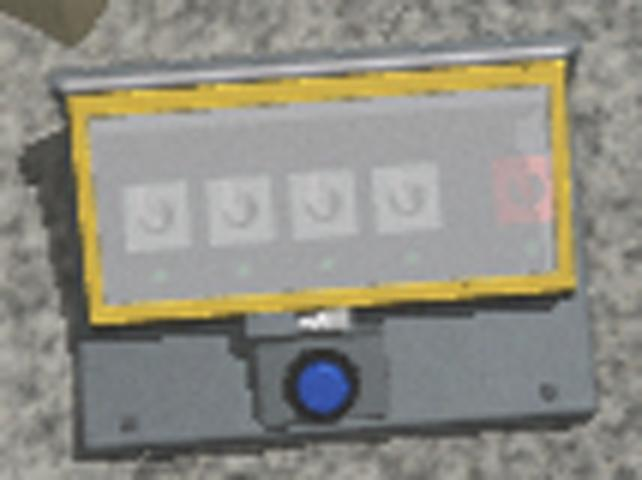

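```bash
python3 - <<'E'
from h import *
import pickle
c=pickle.load(open('top.pkl','rb')); C=-c['R'].T@c['t']
W=[]
for u,v in [(157,216),(241,210),(323,205),(407,198),(524,189)]:
    u=190+(u+.5)/6-.5;v=135+(v+.5)/6-.5
    r=world(c,u,v,1)-C; W.append(C+r*(.034-C[2])/r[2])
W=np.array(W)
yaw=np.radians(3.7);R=np.array([[np.cos(yaw),-np.sin(yaw)],[np.sin(yaw),np.cos(yaw)]])
print(W.round(4)); print('fit dir',np.degrees(np.arctan2(*(W[0]-W[4])[[0,1]])))
b=np.array([.4855,-.153]); o=b-R@[-.114,0]; print('o from button',o)
print('bases in unit',((W[:,:2]-o)@R).round(4))
P=np.concatenate([cloud(c)[c['depth']>0],*[cloud(d)[d['depth']>0] for d in [pickle.load(open('side.pkl','rb'))]]])
for x in np.arange(.4,1.3,.1):
    print('%.1f'%x,[(lambda q:'%.2f'%q.max() if len(q) else '--')(P[(P[:,0]>=x)&(P[:,0]<x+.1)&(P[:,1]>=y)&(P[:,1]<y+.1)&(P[:,2]<1.2),2]) for y in np.arange(-.5,.5,.1)])
E
python3 -m jog '[{"dp":[0,0,-6]},{"dp":[0,0,-12]},{"dp":[0,0,-18]},{"dp":[2,-4,-22],"twist":7},{"dp":[5,-8,-25],"twist":13.7},{"dp":[8,-13,-28],"twist":13.7},{"dp":[12,-18,-30],"twist":13.7},{"dp":[15,-23,-32],"twist":13.7,"fingers":0}]'
```

```text
[[ 0.6004 -0.0536  0.034 ]
 [ 0.6033 -0.1059  0.034 ]
 [ 0.6057 -0.157   0.034 ]
 [ 0.6094 -0.2094  0.034 ]
 [ 0.614  -0.2826  0.034 ]]
fit dir -3.4009307714018258
o from button [ 0.59926238 -0.14564332]
bases in unit [[ 0.007   0.0918]
 [ 0.0066  0.0394]
 [ 0.0057 -0.0117]
 [ 0.006  -0.0643]
 [ 0.0058 -0.1376]]
0.4 ['0.10', '0.04', '0.04', '0.07', '0.04', '0.01', '0.03', '0.25', '0.27', '0.27']
0.5 ['0.15', '0.09', '0.10', '0.10', '0.10', '0.04', '0.25', '0.26', '0.28', '0.30']
0.6 ['0.16', '0.13', '0.13', '0.14', '0.14', '0.12', '0.24', '0.25', '0.27', '0.28']
0.7 ['0.08', '0.08', '0.08', '0.01', '0.31', '0.27', '0.24', '0.01', '0.25', '0.26']
0.8 ['0.65', '0.14', '0.08', '0.42', '0.42', '0.41', '0.34', '0.26', '0.24', '0.01']
0.9 ['0.63', '0.60', '0.60', '0.43', '0.44', '0.44', '0.43', '0.39', '0.31', '0.21']
1.0 ['--', '0.60', '0.62', '0.63', '0.44', '0.44', '0.44', '0.43', '0.40', '0.01']
1.1 ['--', '--', '--', '0.63', '0.65', '0.66', '0.43', '0.43', '0.01', '0.23']
1.2 ['--', '--', '--', '--', '--', '0.65', '0.43', '0.00', '--', '0.20']validation failed for argument at $[0]...
```

Each row needs every field.

```bash
python3 -m jog '[{"dp":[0,0,-6],"twist":0,"fingers":0},{"dp":[0,0,-12],"twist":0,"fingers":0},{"dp":[0,0,-18],"twist":0,"fingers":0},{"dp":[2,-4,-22],"twist":7,"fingers":0},{"dp":[5,-8,-25],"twist":13.7,"fingers":0},{"dp":[8,-13,-28],"twist":13.7,"fingers":0},{"dp":[12,-18,-30],"twist":13.7,"fingers":0},{"dp":[15,-23,-32],"twist":13.7,"fingers":0}]' 20; python3 -c "
from h import *
o=env.get_obs();print(o['qpos'].round(1))"
```

```text
time_s: 1.1
tool_pos: [0.2679, -0.3599, 0.5406]
tool_rot: [-180.0, 0.0, 3.7]
force: [-0.6, -0.2, 0.4]
grip_width: 0.0153
grasp_force: 0.0
[ 61.1  -3.  -10.3  71.   -0.6 112.1 -35.7]
```

```bash
python3 -m jog '[{"dp":[3,-5,0],"twist":0,"fingers":0},{"dp":[6,-10.2,0],"twist":0,"fingers":0},{"dp":[9,-15.4,0],"twist":0,"fingers":0},{"dp":[12,-20.6,0],"twist":0,"fingers":0},{"dp":[15,-25.8,0],"twist":0,"fingers":0},{"dp":[18,-31,0],"twist":0,"fingers":0},{"dp":[20.3,-35.8,0],"twist":0,"fingers":0},{"dp":[20.3,-35.8,-6],"twist":0,"fingers":0}]'; python3 -m jog '[{"dp":[0,0,-6],"twist":0,"fingers":0},{"dp":[0,0,-12],"twist":0,"fingers":0},{"dp":[0,0,-18],"twist":0,"fingers":0},{"dp":[0,0,-24],"twist":0,"fingers":0}]';python3 -c "
from h import *
o=env.get_obs();print(o['qpos'].round(1))"
```

```text
time_s: 2.1
tool_pos: [0.4458, 0.0129, 0.5888]
tool_rot: [-179.9, -0.2, 4.2]
force: [-35.0, -4.1, 4.0]
grip_width: 0.0005
grasp_force: 0.0
time_s: 2.6
tool_pos: [0.4474, 0.0086, 0.628]
tool_rot: [179.9, -5.2, 3.7]
force: [0.2, -1.2, -0.2]
grip_width: 0.0005
grasp_force: 0.0
[ 53.6  -0.9 -56.   57.7  -0.9 117.6 -89.1]
```

It tilts at the joint limit, in the wanted direction. Continue up.

```bash
python3 -m jog '[{"dp":[0,0,-6],"twist":0,"fingers":0},{"dp":[0,0,-12],"twist":0,"fingers":0},{"dp":[0,0,-18],"twist":0,"fingers":0},{"dp":[0,0,-24],"twist":0,"fingers":0},{"dp":[0,0,-30],"twist":0,"fingers":0}]';python3 -c "
from h import *
o=env.get_obs();print(o['qpos'].round(1))"; python3 -m jog '[{"dp":[0,0,0],"twist":0,"fingers":0}]'
```

```text
time_s: 3.22
tool_pos: [0.4418, 0.0082, 0.6648]
tool_rot: [179.8, -9.7, 3.7]
force: [0.2, 0.4, 0.5]
grip_width: 0.0003
grasp_force: 0.0
[ 44.5  -3.  -44.5  54.8  -2.8 117.6 -87.9]
time_s: 3.35
tool_pos: [0.4419, 0.0082, 0.6648]
tool_rot: [179.8, -9.7, 3.7]
force: [0.4, -0.2, -0.4]
grip_width: 0.0004
grasp_force: 0.0
```

```bash
python3 -m jog '[{"dp":[0,0,-40],"twist":0,"fingers":0},{"dp":[0,0,-40],"twist":0,"fingers":0},{"dp":[0,0,-40],"twist":0,"fingers":0},{"dp":[0,0,-40],"twist":0,"fingers":0},{"dp":[0,0,-40],"twist":0,"fingers":0},{"dp":[0,0,-40],"twist":0,"fingers":0}]';python3 -c "
from h import *
o=env.get_obs();print(o['qpos'].round(1))"
```

```text
time_s: 4.1
tool_pos: [0.4243, 0.0075, 0.7011]
tool_rot: [179.6, -14.3, 3.7]
force: [0.5, 0.2, -0.2]
grip_width: 0.0003
grasp_force: 0.0
[ 26.9  -5.7 -26.   53.1  -3.5 117.6 -87.7]
```

```bash
python3 -m jog '[{"dp":[15,0,-40],"twist":0,"fingers":0},{"dp":[15,0,-40],"twist":0,"fingers":0},{"dp":[15,0,-40],"twist":0,"fingers":0},{"dp":[15,0,-40],"twist":0,"fingers":0},{"dp":[15,0,-40],"twist":0,"fingers":0},{"dp":[15,0,-40],"twist":0,"fingers":0}]';python3 -c "
from h import *
o=env.get_obs();print(o['qpos'].round(1))"
```

```text
time_s: 4.85
tool_pos: [0.4585, 0.0101, 0.7415]
tool_rot: [179.5, -19.0, 3.7]
force: [0.4, 0.2, 0.2]
grip_width: 0.0004
grasp_force: 0.0
[ 53.4  -0.3 -57.1  43.5   0.3 117.6 -89.9]
```

```bash
python3 -m jog '[{"dp":[15,0,-40],"twist":0,"fingers":0},{"dp":[15,0,-40],"twist":0,"fingers":0},{"dp":[15,0,-40],"twist":0,"fingers":0},{"dp":[15,0,-40],"twist":0,"fingers":0},{"dp":[15,0,-40],"twist":0,"fingers":0},{"dp":[15,0,-40],"twist":0,"fingers":0},{"dp":[15,0,-40],"twist":0,"fingers":0},{"dp":[15,0,-40],"twist":0,"fingers":0}]';python3 -c "
from h import *
o=env.get_obs();print(o['qpos'].round(1))"
```

```text
time_s: 5.85
tool_pos: [0.4708, 0.0111, 0.7793]
tool_rot: [179.6, -23.6, 3.9]
force: [0.7, -0.3, -1.0]
grip_width: 0.0005
grasp_force: 0.0
[-5.000e+00  1.000e-01 -4.000e-01  3.870e+01  1.200e+00  1.176e+02
 -9.090e+01]
```

```bash
for i in 1 2; do python3 -m jog '[{"dp":[15,0,-40],"twist":0,"fingers":0},{"dp":[15,0,-40],"twist":0,"fingers":0},{"dp":[15,0,-40],"twist":0,"fingers":0},{"dp":[15,0,-40],"twist":0,"fingers":0},{"dp":[15,0,-40],"twist":0,"fingers":0},{"dp":[15,0,-40],"twist":0,"fingers":0}]';done;python3 -c "
from h import *
o=env.get_obs();print(o['qpos'].round(1))"
```

```text
time_s: 6.6
tool_pos: [0.4613, 0.0094, 0.816]
tool_rot: [179.6, -28.1, 3.9]
force: [0.5, -0.6, -1.0]
grip_width: 0.0006
grasp_force: 0.0
time_s: 7.35
tool_pos: [0.4322, 0.0083, 0.8519]
tool_rot: [179.5, -32.6, 3.8]
force: [-0.4, -0.4, 0.4]
grip_width: 0.0002
grasp_force: 0.0
[ 51.4  -1.7 -51.   30.9  -3.3 117.6 -88.6]
```

```bash
cat >> h.py <<'E'
from scipy.spatial.transform import Rotation as Ro
def go(*targets):
    o=env.get_obs(); R=Ro.from_euler('xyz',o['tool_rot'],degrees=True)
    print('tool',o['tool_pos'].round(4),o['tool_rot'].round(1),'axis',R.as_matrix()[:,2].round(3),'q',o['qpos'].round(0))
    for t in targets: print(t,'-> cm',(R.inv().apply(np.array(t)-o['tool_pos'])*100).round(2))
E
python3 -c "
from h import *
go([.452,-.155,.35],[.452,-.155,.113])"
```

```text
tool [0.4322 0.0083 0.8519] [179.5 -32.6   3.8] axis [ 0.538  0.027 -0.843] q [ 51.  -2. -51.  31.  -3. 118. -89.]
[0.452, -0.155, 0.35] -> cm [-26.29  16.04  42.92]
[0.452, -0.155, 0.113] -> cm [-39.05  15.86  62.88]
```

```bash
python3 -m jog '[{"dp":[-3,2,5],"twist":0,"fingers":0},{"dp":[-6,4,10],"twist":0,"fingers":0},{"dp":[-9,6,15],"twist":0,"fingers":0},{"dp":[-12,8,20],"twist":0,"fingers":0},{"dp":[-15,10,25],"twist":0,"fingers":0},{"dp":[-18,12,30],"twist":0,"fingers":0},{"dp":[-21,14,35],"twist":0,"fingers":0},{"dp":[-24,16,40],"twist":0,"fingers":0}]';python3 -c "
from h import *
go([.452,-.155,.2],[.452,-.155,.113])"
```

```text
time_s: 8.35
tool_pos: [0.4963, -0.0808, 0.5982]
tool_rot: [-179.1, -30.8, 4.8]
force: [-0.9, 2.8, 0.5]
grip_width: 0.0003
grasp_force: 0.0
tool [ 0.4963 -0.0808  0.5982] [-179.1  -30.8    4.8] axis [ 0.508  0.058 -0.859] q [ 30. -17. -10.  82. -16.  87. -69.]
[0.452, -0.155, 0.2] -> cm [-24.69   7.5   31.54]
[0.452, -0.155, 0.113] -> cm [-29.14   7.61  39.01]
```

```bash
python3 -m jog '[{"dp":[-4,1,4.5],"twist":0,"fingers":0},{"dp":[-8,2,9],"twist":0,"fingers":0},{"dp":[-12,3,13.5],"twist":0,"fingers":0},{"dp":[-16,4.5,18],"twist":0,"fingers":0},{"dp":[-20,6,22.5],"twist":0,"fingers":0},{"dp":[-23,7.5,27],"twist":0,"fingers":0},{"dp":[-24.7,7.5,31.5],"twist":0,"fingers":0}]';python3 -c "
from h import *
go([.452,-.155,.2],[.452,-.155,.113])"
```

```text
time_s: 9.22
tool_pos: [0.5143, -0.1421, 0.3296]
tool_rot: [-178.2, -29.8, 4.5]
force: [0.8, 2.1, 0.9]
grip_width: 0.0003
grasp_force: 0.0
tool [ 0.5143 -0.1421  0.3296] [-178.2  -29.8    4.5] axis [ 0.493  0.071 -0.867] q [ 43. -17. -16. 112. -24.  61. -51.]
[0.452, -0.155, 0.2] -> cm [-11.92   1.06   8.08]
[0.452, -0.155, 0.113] -> cm [-16.25   1.3   15.62]
```

```bash
python3 -m jog '[{"dp":[-4,0.3,2.5],"twist":0,"fingers":0},{"dp":[-8,0.6,5.5],"twist":0,"fingers":0},{"dp":[-12,1,8],"twist":0,"fingers":0},{"dp":[-12,1,8],"twist":0,"fingers":0}]';python3 -c "
from h import *
go([.452,-.155,.15],[.452,-.155,.113])"
```

```text
time_s: 9.72
tool_pos: [0.4541, -0.1677, 0.1888]
tool_rot: [-177.5, -28.6, 3.4]
force: [0.8, 0.9, 0.3]
grip_width: 0.0005
grasp_force: 0.0
tool [ 0.4541 -0.1677  0.1888] [-177.5  -28.6    3.4] axis [ 0.474  0.072 -0.877] q [ 41. -17.  -9. 128. -28.  50. -39.]
[0.452, -0.155, 0.15] -> cm [-1.97 -1.13  3.39]
[0.452, -0.155, 0.113] -> cm [-3.74 -0.99  6.64]
```

```bash
python3 -c "
from h import *
go([.4655,-.1555,.097])"; python3 -m jog '[{"dp":[-1.4,-0.7,3],"twist":0,"fingers":0},{"dp":[-3.1,-1,6],"twist":0,"fingers":0},{"dp":[-3.3,-1,8.5],"twist":0,"fingers":0},{"dp":[-3.3,-1,8.5],"twist":0,"fingers":0}]';python3 - <<'E'
from h import *
go([.4655,-.1555,.097],[.4845,-.1525,.062],[.489,-.152,.053])
c=cam('side');cv2.imwrite('pics/s1.png',cv2.resize(c['pixels'][140:270,160:300],None,fx=4,fy=4,interpolation=cv2.INTER_CUBIC))
E
```

```text
tool [ 0.4541 -0.1677  0.1888] [-177.5  -28.6    3.4] axis [ 0.474  0.072 -0.877] q [ 41. -17.  -9. 128. -28.  50. -39.]
[0.4655, -0.1555, 0.097] -> cm [-3.33 -0.77  8.68]
time_s: 10.22
tool_pos: [0.4702, -0.1538, 0.1041]
tool_rot: [-177.8, -29.0, 3.7]
force: [-0.6, 0.3, -0.5]
grip_width: 0.0006
grasp_force: 0.0
tool [ 0.4702 -0.1538  0.1041] [-177.8  -29.     3.7] axis [ 0.481  0.071 -0.874] q [ 39. -10. -11. 134. -32.  37. -35.]
[0.4655, -0.1555, 0.097] -> cm [-0.77  0.16  0.38]
[0.4845, -0.1525, 0.062] -> cm [-0.79  0.14  4.38]
[0.489, -0.152, 0.053] -> cm [-0.83  0.16  5.38]
```

View pics/s1.png

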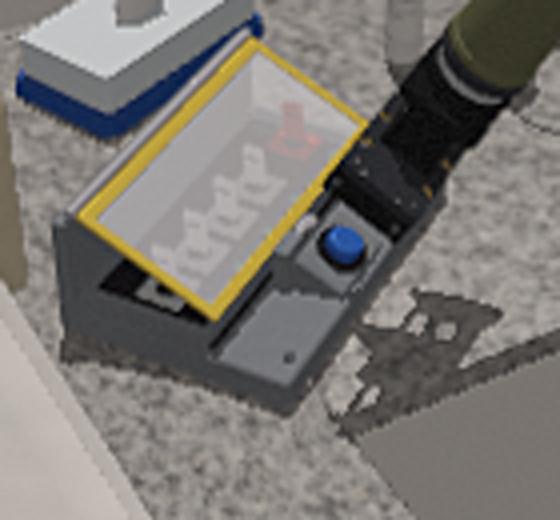

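The side view shows the button at (343,245) in the crop, with the closed gripper up-right of it near (390,190). I'll project the TCP into the picture to check the lateral position.

```bash
python3 - <<'E'
from h import *
o=env.get_obs(); A=Ro.from_euler('xyz',o['tool_rot'],degrees=True).as_matrix()
for n in ('side','top'):
    c=cam(n)
    pts=np.array([o['tool_pos'],o['tool_pos']-A[:,2]*.07,o['tool_pos']+A[:,2]*.044,[.4845,-.1525,.062]])
    p=cv2.projectPoints(pts,np.array(c['rvec'],float),np.array(c['tvec'],float),np.array([[c['fx'],0,c['cx']],[0,c['fy'],c['cy']],[0,0,1.]]),None)[0][:,0]
    print(n,p.round(1).tolist(),((p-[160,140])*4).round().tolist())
    im=cv2.resize(c['pixels'],None,fx=6,fy=6,interpolation=cv2.INTER_CUBIC)
    for k,q in enumerate(p): cv2.circle(im,tuple(int(x*6+2) for x in q),4,[(0,255,0),(0,255,255),(255,0,255),(0,0,255)][k],-1)
    x,y=p[0].astype(int); cv2.imwrite(f'pics/{n}2.png',im[(y-40)*6:(y+50)*6,(x-60)*6:(x+60)*6])
E
```

```text
side [[249.8, 191.1], [260.0, 178.9], [243.8, 198.4], [245.8, 200.1]] [[359.0, 204.0], [400.0, 155.0], [335.0, 234.0], [343.0, 240.0]]
top [[242.9, 201.7], [244.2, 209.0], [242.2, 197.5], [242.5, 199.7]] [[332.0, 247.0], [337.0, 276.0], [329.0, 230.0], [330.0, 239.0]]
```

View pics/side2.png

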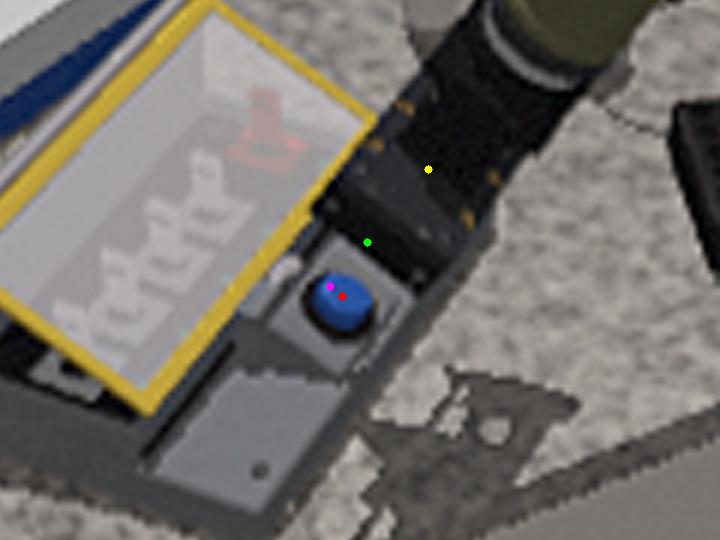

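View pics/top2.png

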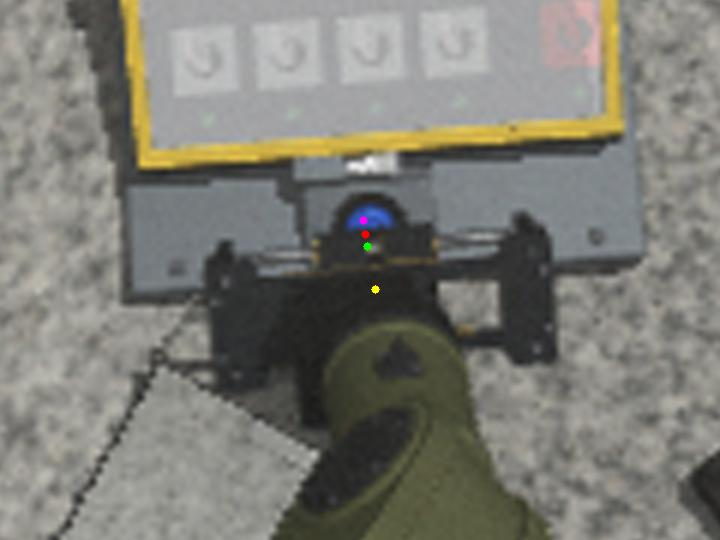

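Both views show the tip (green dot) on the line to the button (red dot), with the gripper body clear of the guard. Now approach, then press in small steps.

```bash
python3 -m jog '[{"dp":[-0.8,0.1,1],"twist":0,"fingers":0},{"dp":[-0.8,0.1,2.2],"twist":0,"fingers":0},{"dp":[-0.8,0.1,3.2],"twist":0,"fingers":0},{"dp":[-0.8,0.1,3.8],"twist":0,"fingers":0},{"dp":[-0.8,0.1,3.8],"twist":0,"fingers":0}]';python3 - <<'E'
from h import *
go([.4845,-.1525,.062],[.488,-.152,.055])
E
```

```text
time_s: 11.0
tool_pos: [0.4806, -0.153, 0.0661]
tool_rot: [-177.8, -29.0, 3.7]
force: [-0.4, -0.2, 0.3]
grip_width: 0.0007
grasp_force: 0.0
tool [ 0.4806 -0.153   0.0661] [-177.8  -29.     3.7] axis [ 0.48   0.07  -0.874] q [ 37.  -5. -11. 135. -35.  31. -32.]
[0.4845, -0.1525, 0.062] -> cm [ 0.15 -0.    0.55]
[0.488, -0.152, 0.055] -> cm [0.12 0.   1.33]
```

```bash
python3 -m jog '[{"dp":[0.1,0,0.6],"twist":0,"fingers":0},{"dp":[0.1,0,0.9],"twist":0,"fingers":0},{"dp":[0.1,0,1.15],"twist":0,"fingers":0}]';python3 - <<'E'
from h import *
o=env.get_obs();print(o['tool_pos'])
c=cam('side');P=cloud(c);cv2.imwrite('pics/s3.png',cv2.resize(c['pixels'][100:270,140:330],None,fx=3,fy=3,interpolation=cv2.INTER_CUBIC))
q=P[(P[...,0]>.5)&(P[...,0]<.68)&(P[...,1]>-.31)&(P[...,1]<0)];print(q[:,2].max())
E
```

```text
time_s: 11.38
tool_pos: [0.487, -0.1531, 0.0573]
tool_rot: [-177.9, -29.0, 3.7]
force: [-4.8, -1.6, 4.7]
grip_width: 0.0005
grasp_force: 3.0
[ 0.48701547 -0.15307084  0.05728275]
0.17610188431730955
```

Force is 6.9 N and the guard's edge is already at 176 mm, so it is opening. Back off along the tool axis and let it finish.

```bash
python3 -m jog '[{"dp":[0,0,0],"twist":0,"fingers":0},{"dp":[0,0,-2],"twist":0,"fingers":0},{"dp":[0,0,-4],"twist":0,"fingers":0},{"dp":[0,0,-4],"twist":0,"fingers":0},{"dp":[0,0,-4],"twist":0,"fingers":0},{"dp":[0,0,-4],"twist":0,"fingers":0},{"dp":[0,0,-4],"twist":0,"fingers":0},{"dp":[0,0,-4],"twist":0,"fingers":0}]';python3 - <<'E'
from h import *
for n in('side','top'):
    c=cam(n);P=cloud(c)
    hsv=cv2.cvtColor(c['pixels'],cv2.COLOR_BGR2HSV);m=(hsv[...,0]>18)&(hsv[...,0]<32)&(hsv[...,1]>150)
    q=P[m&(P[...,0]>.5)&(P[...,0]<.75)&(P[...,1]>-.33)&(P[...,1]<0.02)];print(n,len(q),q.max(0),q.min(0)); e=q[q[:,2]>q[:,2].max()-.01]; print('edge',e.mean(0))
    if n=='side': cv2.imwrite('pics/s4.png',cv2.resize(c['pixels'][100:270,140:330],None,fx=4,fy=3.5,interpolation=cv2.INTER_CUBIC))
go([.595,.0,.072],[.595,-.01,.25])
E
```

```text
time_s: 12.42
tool_pos: [0.4677, -0.1551, 0.0918]
tool_rot: [-177.8, -29.0, 3.7]
force: [-0.7, 0.4, 0.4]
grip_width: 0.0005
grasp_force: 0.0
side 120 [ 0.65277583 -0.00434015  0.25121856] [ 0.57567637 -0.29815008  0.13153776]
edge [ 0.58659533 -0.13587934  0.24703416]
top 264 [ 0.67169092 -0.00995655  0.2558526 ] [ 0.58079079 -0.30343193  0.12940246]
edge [ 0.59145979 -0.16164642  0.24896002]
tool [ 0.4678 -0.1552  0.092 ] [-177.8  -29.     3.7] axis [ 0.481  0.069 -0.874] q [ 38.  -9. -10. 135. -33.  35. -34.]
[0.595, 0.0, 0.072] -> cm [ 11.01 -14.34   8.94]
[0.595, -0.01, 0.25] -> cm [ 19.58 -13.93  -6.69]
```

View pics/s4.png

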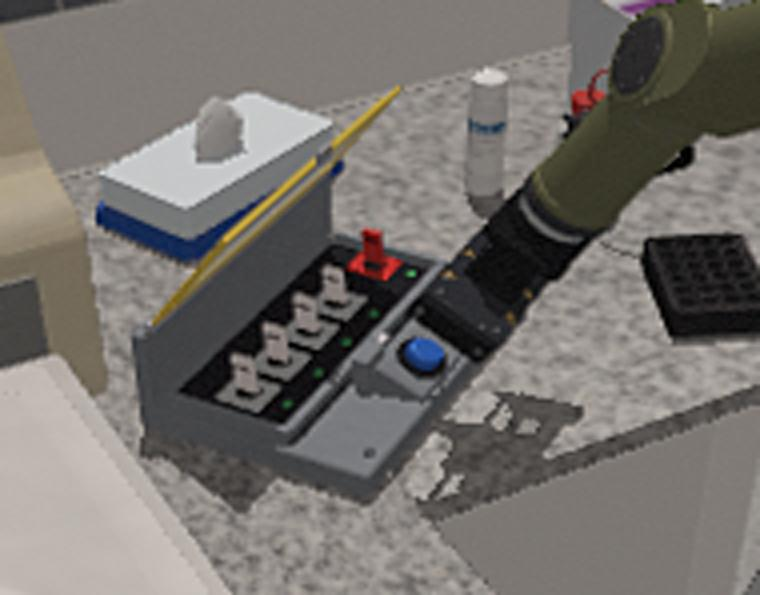

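The side view shows the guard standing fully open, with all four white toggles at (240–335, 285–370) and the red one at (373,245) still up. Before moving left I check how close the water bath comes.

```bash
python3 - <<'E'
from h import *
import pickle
q=np.concatenate([cloud(pickle.load(open(n+'.pkl','rb'))).reshape(-1,3) for n in('top','side')])
q=q[(q[:,2]>.09)&(q[:,2]<.4)&(q[:,1]>.0)&(q[:,1]<.4)]
for x in np.arange(.4,.75,.05):
    s=q[(q[:,0]>x)&(q[:,0]<x+.05)]; print('%.2f'%x, np.sort(s[:,1])[:1] if len(s) else None, np.percentile(s[:,1],2) if len(s) else None)
go([.47,-.09,.125],[.478,-.03,.115],[.592,-.022,.085],[.592,-.022,.072],[.592,-.022,.072])
E
```

```text
0.40 [0.25040366] 0.2571620105817732
0.45 [0.20299405] 0.21784196374294051
0.50 [0.19157111] 0.19989889156342677
0.55 [0.16391674] 0.17070943206113778
0.60 [0.1643557] 0.18290684477924596
0.65 [0.00023836] 0.003903709556455407
0.70 [3.19094403e-05] 0.00230864958228799
tool [ 0.4678 -0.1552  0.092 ] [-177.8  -29.     3.7] axis [ 0.481  0.069 -0.874] q [ 38.  -9. -10. 135. -33.  35. -34.]
[0.47, -0.09, 0.125] -> cm [ 2.16 -6.59 -2.33]
[0.478, -0.03, 0.115] -> cm [  2.71 -12.46  -0.65]
[0.592, -0.022, 0.085] -> cm [ 11.26 -12.21   7.51]
[0.592, -0.022, 0.072] -> cm [ 10.63 -12.17   8.64]
[0.592, -0.022, 0.072] -> cm [ 10.63 -12.17   8.64]
```

```bash
python3 -m jog '[{"dp":[1.5,-3,-3],"twist":0,"fingers":0},{"dp":[2.2,-7,-2.5],"twist":0,"fingers":0},{"dp":[2.7,-10,-1.5],"twist":0,"fingers":0},{"dp":[2.7,-12.5,-0.7],"twist":0,"fingers":0},{"dp":[2.7,-12.5,-0.7],"twist":0,"fingers":0}]';python3 - <<'E'
from h import *
go([.53,-.025,.11],[.592,-.022,.095],[.592,-.022,.072])
E
```

```text
time_s: 13.15
tool_pos: [0.4772, -0.0277, 0.115]
tool_rot: [-177.9, -29.0, 4.0]
force: [0.1, -0.2, 0.3]
grip_width: 0.0006
grasp_force: 0.0
tool [ 0.4772 -0.0277  0.115 ] [-177.9  -29.     4. ] axis [ 0.48   0.071 -0.874] q [ 26. -17. -18. 137. -24.  33. -61.]
[0.53, -0.025, 0.11] -> cm [4.38 0.21 2.99]
[0.592, -0.022, 0.095] -> cm [9.09 0.5  7.3 ]
[0.592, -0.022, 0.072] -> cm [7.97 0.57 9.31]
```

```bash
python3 -m jog '[{"dp":[4.4,0.2,3],"twist":0,"fingers":0},{"dp":[7,0.3,5.2],"twist":0,"fingers":0},{"dp":[9.1,0.5,7.3],"twist":0,"fingers":0},{"dp":[8,0.5,9.3],"twist":0,"fingers":0},{"dp":[8,0.5,9.3],"twist":0,"fingers":0}]';python3 - <<'E'
from h import *
go([.592,-.022,.072],[.5985,-.13,.072],[.606,-.24,.072],[.603,-.24,.13])
c=cam('side');cv2.imwrite('pics/s5.png',cv2.resize(c['pixels'][110:260,150:330],None,fx=4,fy=4,interpolation=cv2.INTER_CUBIC))
E
```

```text
time_s: 13.78
tool_pos: [0.591, -0.0247, 0.0706]
tool_rot: [-177.7, -28.7, 3.6]
force: [-0.5, -0.5, -0.1]
grip_width: 0.0007
grasp_force: 0.0
tool [ 0.591  -0.0247  0.0706] [-177.7  -28.7    3.6] axis [ 0.477  0.069 -0.876] q [ 28.   3. -25. 126. -11.  23. -74.]
[0.592, -0.022, 0.072] -> cm [ 0.17 -0.27 -0.06]
[0.5985, -0.13, 0.072] -> cm [ 0.15 10.54 -0.5 ]
[0.606, -0.24, 0.072] -> cm [ 0.2  21.56 -0.9 ]
[0.603, -0.24, 0.13] -> cm [ 2.73 21.33 -6.13]
```

View pics/s5.png

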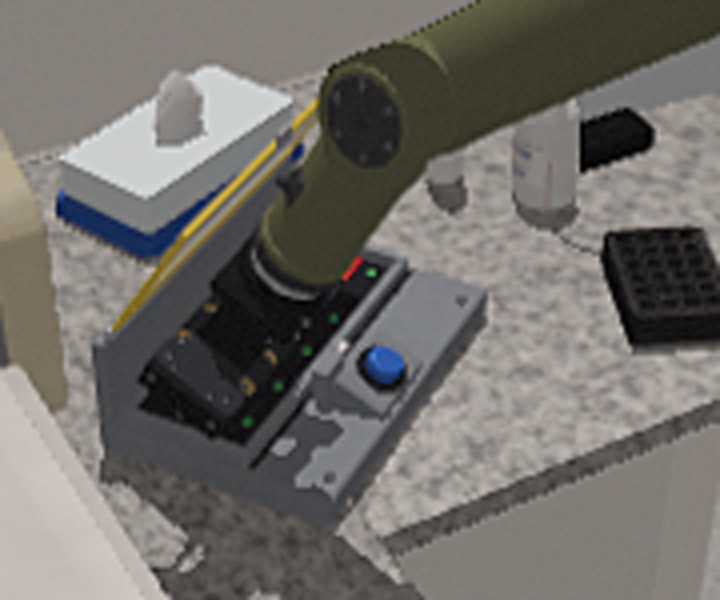

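The side view shows the hand leaning in under the open guard at the +y end of the row, with a visible gap to the yellow frame. Start the drag along the tool's +y (the unit's -y).

```bash
python3 -m jog '[{"dp":[0.1,1.5,-0.1],"twist":0,"fingers":0},{"dp":[0.1,3,-0.2],"twist":0,"fingers":0},{"dp":[0.1,4.5,-0.2],"twist":0,"fingers":0},{"dp":[0.1,6,-0.3],"twist":0,"fingers":0},{"dp":[0.1,7.5,-0.4],"twist":0,"fingers":0},{"dp":[0.1,9,-0.4],"twist":0,"fingers":0},{"dp":[0.1,10.5,-0.5],"twist":0,"fingers":0},{"dp":[0.1,12,-0.5],"twist":0,"fingers":0}]';python3 - <<'E'
from h import *
go([.606,-.24,.072])
E
```

```text
time_s: 14.82
tool_pos: [0.6015, -0.1451, 0.0756]
tool_rot: [-177.9, -29.1, 3.7]
force: [-0.6, 0.7, 0.2]
grip_width: 0.0002
grasp_force: 0.2
tool [ 0.6015 -0.1451  0.0756] [-177.9  -29.1    3.7] axis [ 0.483  0.067 -0.873] q [ 38.   7. -21. 121. -22.  27. -50.]
[0.606, -0.24, 0.072] -> cm [-0.32  9.5  -0.1 ]
```

```bash
python3 -m jog '[{"dp":[-0.2,1.5,0.2],"twist":0,"fingers":0},{"dp":[-0.3,3,0.2],"twist":0,"fingers":0},{"dp":[-0.3,4.5,0.1],"twist":0,"fingers":0},{"dp":[-0.3,6,0],"twist":0,"fingers":0},{"dp":[-0.3,7.5,0],"twist":0,"fingers":0},{"dp":[-0.3,8.7,-0.1],"twist":0,"fingers":0},{"dp":[-0.3,9.3,-0.1],"twist":0,"fingers":0},{"dp":[-0.3,9.3,-0.1],"twist":0,"fingers":0}]';python3 - <<'E'
from h import *
go([.606,-.24,.072])
c=cam('side');cv2.imwrite('pics/s6.png',cv2.resize(c['pixels'][110:260,150:330],None,fx=4,fy=4,interpolation=cv2.INTER_CUBIC))
E
```

```text
time_s: 15.82
tool_pos: [0.6056, -0.2368, 0.07]
tool_rot: [-177.8, -29.0, 3.7]
force: [-0.6, 1.0, -0.9]
grip_width: 0.0004
grasp_force: 0.0
tool [ 0.6056 -0.2368  0.07  ] [-177.8  -29.     3.7] axis [ 0.481  0.069 -0.874] q [ 45.  13. -18. 115. -25.  31. -38.]
[0.606, -0.24, 0.072] -> cm [ 0.12  0.32 -0.18]
```

View pics/s6.png

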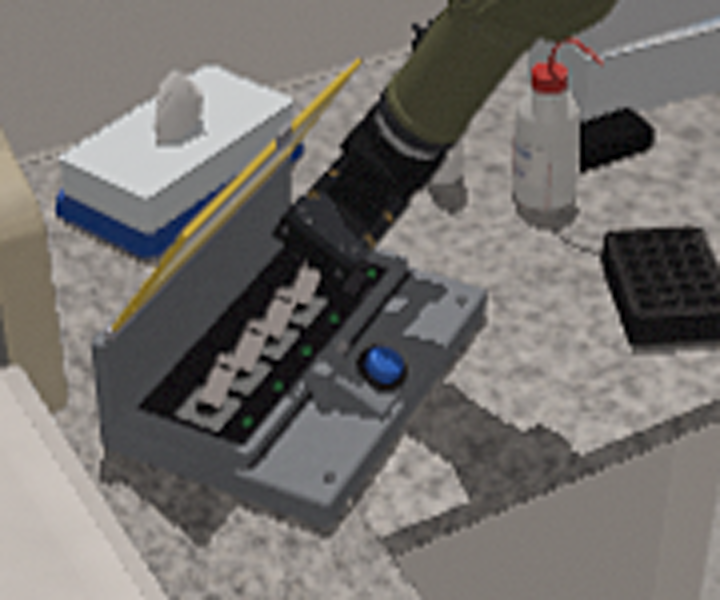

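All four white toggles are laid over, at (210–310, 270–400) in the view. Withdraw along the tool axis.

```bash
python3 -m jog '[{"dp":[-0.2,-0.2,-2],"twist":0,"fingers":0},{"dp":[-0.6,-0.2,-5],"twist":0,"fingers":0},{"dp":[-1,-0.2,-9],"twist":0,"fingers":0},{"dp":[-2,0,-13],"twist":0,"fingers":0},{"dp":[-3,0,-17],"twist":0,"fingers":0},{"dp":[-3,0,-20],"twist":0,"fingers":0},{"dp":[-3,0,-20],"twist":0,"fingers":0},{"dp":[-3,0,-20],"twist":0,"fingers":0}]';python3 - <<'E'
from h import *
c=cam('side');cv2.imwrite('pics/s7.png',cv2.resize(c['pixels'][100:260,140:330],None,fx=4,fy=3.7,interpolation=cv2.INTER_CUBIC))
E
```

```text
time_s: 16.88
tool_pos: [0.4833, -0.2509, 0.2294]
tool_rot: [-177.8, -29.0, 3.8]
force: [0.5, -0.4, 0.2]
grip_width: 0.0005
grasp_force: 0.0
```

View pics/s7.png

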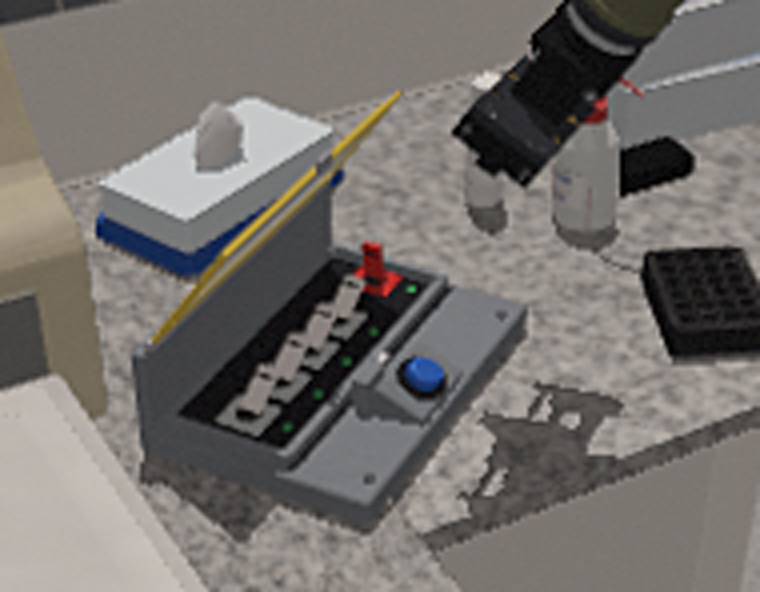

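The final view shows the red toggle standing at (373,260), the four white ones laid over at (250–350, 290–400), the guard open, the bystanders in place and the hand clear. Handing in.

```bash
python3 -c "
from cell import env
print(env.sign_off())"
```

```text
the job is handed in; nothing more can be done
None
```

The job is handed in at about 17 s of the 48 s allowed: the button press popped the guard fully open, one drag laid all four white toggles over to off, the red toggle is still standing, and nothing round about looks shifted in the last camera view.

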